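# Set the portion stop and hold the dead-man lever of a filling depositor

## Robot

A 7-joint arm with a two-finger parallel gripper is mounted at the origin on the work surface. World frame = base frame: x ahead of the robot, y to its left, z up, the work surface at z = 0. Lengths are in m, angles in rad, forces in N, time in s.
With the tool pointing down it reaches from about 0.4 to 0.85 m from the base axis. Payload 4.5 kg.
Tool frame: the origin (TCP) lies midway between the tips of the shut fingers; the grasp point (between the pads) lies 19 mm behind it; z points along the fingers, y is the direction in which the jaws open and shut (so a half turn about z gives the same grasp; the last joint's range is limited). The gripper opens to 88 mm and grips with 3 to 60 N. Pads are 18 mm wide; open, the fingers measure 123 mm over their backs; the gripper's body (75 mm by 187 mm) begins 45 mm behind the grasp point.
Start: joints at [-1.284, 0.689, -0.195, 1.565, 0.157, 0.902, -0.215], TCP at [0.156, 0.605, 0.239] pointing down, gripper open.
Joint ranges: [-3.01, 3.01], [-0.46, 2.08], [-1.47, 1.51], [0.13, 2.56], [-1, 4.14], [0.04, 2.09], [-2.66, 2.66]. Speed limits (rad/s): [2.57, 2.57, 3.14, 3.14, 3.14, 3.14, 3.14].

## Interface

Orientations are given as a unit quaternion [x, y, z, w].
In Python, from plant import r gives the robot as it stands. The module is installed in compiled form; this text tells all that it offers.
- The arm moves only by the shell command python3 -m jog 'ROWS' [FORCE]. ROWS is JSON, a list of rows, each an object with "translation": the shift along the tool's x, y, z in units of 40 mm (1.0 is 40 mm), a list of three; "twist": the turn about the tool's z in units of 6 degrees (1.0 is 6 degrees); "claw": the opening in per cent of the stroke, from 0 (shut) to 100 (fully open). A call has 1 to 20 rows; each row shifts and turns the commanded pose from where the row before left it, along the tool's axes as they then stand; what a row does not reach is not made up. A row lasts 1/12 s, in which the tool goes at most 41.7 mm and 7.16 degrees, less where a joint would pass 70% of its speed; a pose out of reach is approached as far as the arm can. A call is refused whole if a number of a shift passes 1 or a number of a turn 1, either way. A call with a gripper value outside its range is refused whole. The fingers move at their own pace and stop on an object; FORCE is the grip in N (left out, the last holds). Time passes only in rows, so rows that do not move let the fingers close. It gives the time, the measured TCP pose, the force and the opening at its end, in the units of the state.
- r.get_state(): the state, without advancing time (a new reading comes with each control period).
- r.snapshot(name): name is "scene" or "side" or "wrist"; returns a dict with "img" (420x560x3 uint8, red, green, blue), "fx", "fy", "cx", "cy" (pixels), "origin" and "rotation" of the camera in the world; the wrist camera has in their place "T_tool_cam" (4x4, takes a point from camera to tool coordinates, whose origin is the TCP and whose axes are the flange's). Camera axes: x right, y up, looking along -z (the intrinsics and any distortion apply to the point x, -y, -z); pixel columns grow to the right and rows downward; lengths in m; the calibration is good to about 2 mm. A picture is of the moment at which its call begins: read the wrist's pose just before it. There is no depth.
- r.finish_job(): hands the job in, once; it reports no verdict.
Trained networks look in the newest picture that a camera, given by its name, has taken for a name from the list of things; names that differ only in an ending like _2 or _b are one class to them, and where a whole thing is asked for, a point or a joint stands for the part that bears it (a point fixed in the world has none). Each returns a list of dicts, best first, with "confidence" (0 to 1); they miss things now and then, are a little off and sometimes report something else, mostly with a low value. They report only what shows in the picture. A call takes as long as a camera call.
- r.spot_in(label, camera): "rect" ([left, top, right, bottom] in pixels, round what is visible of it).
- r.spot_point(label, camera): "location" ([row, column] in pixels: a listed point, or the origin of a listed thing).
The state is a dict: "clock": time; "q": joint angles; "qd": joint speeds; "joint_torque": joint torques, N m; "tool_pos": TCP position; "eef_rot": TCP orientation; "contact_force": force on the tool from outside, world axes, zero at the start; "moment": the same for the moment, N m; "opening": opening from 0.0 (shut) to 1.0 (fully open).
Only numpy, scipy, OpenCV 4.12 (cv2) and the standard library are available. Lean on these libraries where they do the work, as an engineer would, in place of code of your own. Each camera call takes 0.05 s, during which the arm holds its last target. There are 200 camera calls.

## Task

Get the pastry filling depositor ready for its dry purge: turn the black portion knob in small steps until the red pointer on the white scale stands opposite the tip of the blue mark. With the pointer set, press the red spring-loaded dead-man lever down with the fingertips until the black gauge needle points into the green band, and keep holding it there: the program finishes while still pressing the lever. Do not push the lever down to its stop, do not touch pointer or needle with the robot, and leave the other things on the bench where they are.

Things in the scene. Friction and masses are not known exactly. Their poses are not given: they have to be found in the camera images.
- depositor: brushed-metal machine fixed on the table at varying place and yaw; low box 230 mm deep (x), y -225 to +200 mm, deck 60 mm high. Origin at table height; x away from the robot, y left, z up. On it, right to left: closed steel hopper (108 mm wide, top 224 mm above the table, at x 40, y -168 mm), red lever, round gauge, knob with the white scale behind it; all move with it
- knob: black knob, vertical axis, stays where left (friction 0.06 N m): disc 44 mm wide, 8 mm high, on it a bar 42 mm long (its x axis), 14 mm thick (y), top 104 mm above the table. Origin on the axis, 66 mm above the table. Clockwise from above moves the pointer to the depositor's -y, 20 mm per rad. Range 4.2 rad; starts 1 to 3.2 rad counter-clockwise of the set position
- knob_grip (a point): the point to grip the knob: on its axis, 97 mm above the table, 7 mm below the top of the bar
- pointer: red arrow-shaped pointer 22 mm long, 12 mm wide, 6 mm high, on the white scale plate behind the knob; its origin is its tip (it points away from the robot, to depositor +x). It slides along the depositor's y, driven by the knob alone
- mark: blue arrow-shaped mark of the same size on the far side of the scale, set at various places; its origin is its tip, pointing back towards the robot, in line with the pointer's tip (2 mm apart in x) when the pointer is set. Fixed
- lever: dead-man lever, steel arm with a red pad; origin on its level hinge (along depositor y), 105 mm above the table. Pad centre 115 mm from the hinge towards the robot (-x); at rest the arm slopes up 0.2 rad towards the pad; it swings down up to 0.45 rad (50 mm at the pad) to a stop. A spring always lifts it: about 4 N at the pad to start, 8 N midway, 12 N at the stop
- lever_pad (a point): centre of the top face of the red pad, where to press from above; the pad is 46 mm (x) by 50 mm (y) and 12 mm thick; about 136 mm above the table at rest, 113 mm half way down, 85 mm at the stop
- needle: black needle, 52 mm long, of the round white gauge, turning flat about the vertical, driven by the lever alone: 4 rad for each rad of the lever (roughly 1 rad for 29 mm down at the pad). Origin on its axis, 69 mm above the table. At rest it points to depositor +y; pressing turns it clockwise from above
- needle_tip (a point): needle tip, 50 mm from its axis; it moves about 1.75 mm for each mm the pad goes down
- band_mid (a point): middle of the green band (a fixed arc about 15 mm long) on the gauge face, 50 mm from the needle's axis, set anywhere 0.7 to 1.3 rad clockwise of the needle's rest position
- nozzle: steel piping nozzle, a cone 28 mm wide and 45 mm high, standing on the depositor's deck between lever and knob; bystander; origin at the centre of its underside
- bowl: steel bowl, 120 mm wide, 60 mm high, on the table right of the depositor; bystander; origin at the centre of its underside
- jar: amber jar with white cap, 60 mm wide, 100 mm high, on the table left of the depositor; bystander; origin at the centre of its underside
- spatula: spatula 250 mm long lying on the table in front of the depositor; bystander; origin at its middle, x axis from handle to blade
- shell: loose chocolate tart shell, 36 mm wide, 20 mm high (30 mm with its cream top), on the table left in front of the depositor; bystander; origin at the centre of its underside
- shell2: a second such tart shell, right in front of the depositor; bystander; origin at the centre of its underside

How it is judged:
By the outcome, as a careful person would: the job done as asked, in the order asked, and still so for the second after the job is handed in, while the arm keeps its last pose, push and grip.
It also fails if it takes over 64 s, if anything falls off the work surface, if the arm or the gripper's body presses on something with over 40 N, if the wrist force passes 120 N, or if a joint passes its speed limit or range.

## Working session

There is one attempt and no reset: what is moved stays moved. The work goes in short steps, Python scripts to look and compute and a shell command to move; the robot and the scene stay as the last step left them, time stands still between calls to the robot, and variables do not carry over. Pictures are saved under pics/ and viewed, about 8 in all and at most 12, crops included, and the job is handed in when it is done.

```bash
mkdir -p pics; cat > h.py <<'E'
import numpy as np, cv2, json
from scipy.spatial.transform import Rotation as R
from plant import r
def cam(name):
    s=r.get_state(); d=r.snapshot(name)
    if name=="wrist":
        T=np.eye(4);T[:3,:3]=R.from_quat(s["eef_rot"]).as_matrix();T[:3,3]=s["tool_pos"]
        T=T@np.array(d["T_tool_cam"]); d["origin"],d["rotation"]=T[:3,3],T[:3,:3]
    d["origin"]=np.array(d["origin"]);d["rotation"]=np.array(d["rotation"])
    if d["rotation"].shape!=(3,3): d["rotation"]=R.from_quat(d["rotation"]).as_matrix()
    return d
def save(d,n): cv2.imwrite("pics/"+n+".png",d["img"][:,:,::-1])
def ray(d,rc):
    v=np.array([(rc[1]-d["cx"])/d["fx"],-(rc[0]-d["cy"])/d["fy"],-1.]); return d["rotation"]@v
def atz(d,rc,z):
    v=ray(d,rc); return d["origin"]+v*(z-d["origin"][2])/v[2]
def proj(d,p):
    c=d["rotation"].T@(np.array(p)-d["origin"]); return [d["cy"]-d["fy"]*c[1]/-c[2], d["cx"]+d["fx"]*c[0]/-c[2]]
Z=dict(knob=.066,knob_grip=.097,pointer=.066,mark=.066,lever_pad=.136,needle=.069,needle_tip=.069,band_mid=.067,nozzle=.06,bowl=0,jar=0,spatula=0,shell=0,shell2=0,depositor=0,lever=.105)
def find(d,cn,names,show=True):
    o={}
    for n in names:
        a=r.spot_point(n,cn)
        if a: o[n]=atz(d,a[0]["location"],Z[n]); 
        if show: print(cn,n,[(np.round(x["location"]).tolist(),round(x["confidence"],2)) for x in a[:2]],np.round(o[n],4).tolist() if a else None)
    return o
E
python3 - <<'E'
from h import *
print(r.get_state())
for c in ("scene","side"):
    d=cam(c); save(d,c); print(c,[k for k in d if k!='img'],d["origin"],d["fx"]); find(d,c,Z)
E
```

```text
{'clock': 0.0, 'q': array([-1.28422822,  0.68996815, -0.19451406,  1.56634452,  0.15733076,
        0.90248232, -0.21512158]), 'qd': array([-6.68368961e-04, -1.15166718e-03, -1.95082580e-03,  1.09015476e-04,
        3.13196833e-03, -1.57417723e-03, -8.83186729e-05]), 'joint_torque': array([-5.95749498e-04, -5.27560079e+01, -1.26688991e+00, -1.53425449e+01,
       -5.26359561e-02,  6.65923784e-03,  1.64153626e-04]), 'tool_pos': array([0.15620133, 0.60451937, 0.23791979]), 'eef_rot': array([ 1.26007129e-01,  9.92028924e-01, -9.03022845e-04, -3.68244580e-05]), 'contact_force': array([-0.04472427, -0.32513098, -0.86748622]), 'moment': array([-0.00620875, -0.03495664,  0.04580326]), 'opening': 1.0038292196489023}
scene ['fx', 'fy', 'cx', 'cy', 'origin', 'rotation'] [ 1.26555996 -0.5325557   0.78168959] 404.80537949190074
scene knob [([198.0, 276.0], 0.56), ([205.0, 329.0], 0.51)] [0.42, 0.0694, 0.066]
scene knob_grip [([192.0, 334.0], 0.62)] [0.5382, 0.2028, 0.097]
scene pointer [([221.0, 366.0], 0.46)] [0.6741, 0.2051, 0.066]
scene mark [] None
scene lever_pad [([199.0, 275.0], 0.72)] [0
[... 1292 characters left out ...]
None
side needle_tip [([244.0, 221.0], 0.51)] [0.6361, 0.1263, 0.069]
side band_mid [([228.0, 211.0], 0.56)] [0.675, 0.0874, 0.067]
side nozzle [([248.0, 281.0], 0.68)] [0.5096, 0.0973, 0.06]
side bowl [([159.0, 307.0], 0.87), ([246.0, 282.0], 0.64)] [0.5526, -0.2957, 0.0]
side jar [([371.0, 180.0], 0.78), ([295.0, 338.0], 0.56)] [0.622, 0.3932, 0.0]
side spatula [([295.0, 340.0], 0.55)] [0.3698, 0.1394, 0.0]
side shell [([345.0, 287.0], 0.63), ([222.0, 359.0], 0.59)] [0.4438, 0.2859, 0.0]
side shell2 [([345.0, 287.0], 0.63), ([222.0, 359.0], 0.59)] [0.4438, 0.2859, 0.0]
side depositor [([254.0, 260.0], 0.69)] [0.5696, 0.0741, 0.0]
side lever [([191.0, 251.0], 0.73)] [0.6139, -0.0147, 0.105]
```

View pics/scene.png

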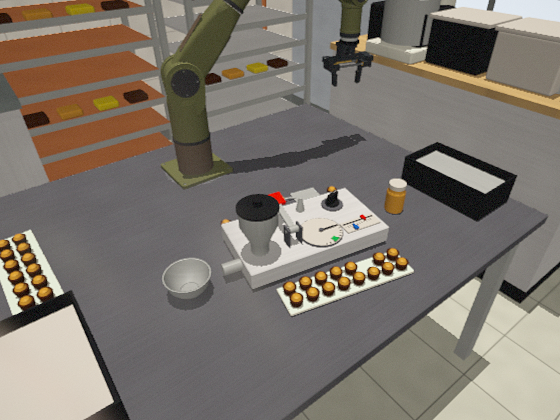

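View pics/side.png

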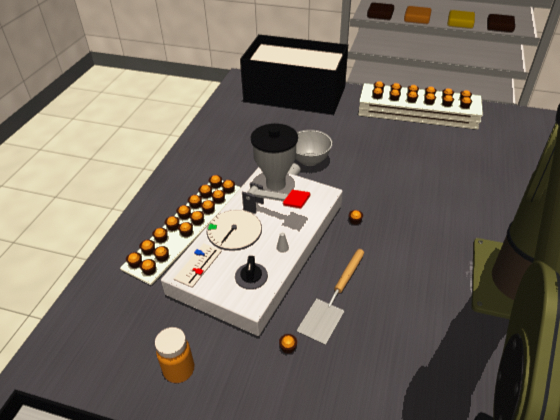

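```bash
python3 -m jog '[{"translation":[-0.4,-0.25,0],"twist":0,"claw":100},{"translation":[-0.8,-0.5,0],"twist":0,"claw":100},{"translation":[-0.8,-0.5,0],"twist":0,"claw":100},{"translation":[-0.8,-0.5,0],"twist":0,"claw":100},{"translation":[-0.8,-0.5,0],"twist":0,"claw":100},{"translation":[-0.8,-0.5,0],"twist":0,"claw":100},{"translation":[-0.8,-0.5,0],"twist":0,"claw":100},{"translation":[-0.8,-0.5,0],"twist":0,"claw":100},{"translation":[-0.8,-0.5,0],"twist":0,"claw":100},{"translation":[-0.8,-0.5,0],"twist":0,"claw":100},{"translation":[-0.8,-0.5,0],"twist":0,"claw":100},{"translation":[-0.8,-0.5,0],"twist":0,"claw":100},{"translation":[-0.8,-0.5,0],"twist":0,"claw":100},{"translation":[-0.8,-0.5,0],"twist":0,"claw":100},{"translation":[-0.6,-0.4,0],"twist":0,"claw":100},{"translation":[0,0,0],"twist":0,"claw":100},{"translation":[0,0,0],"twist":0,"claw":100}]'
python3 - <<'E'
from h import *
d=cam("wrist"); save(d,"w1"); print(d["origin"],d["rotation"].round(2).tolist()); find(d,"wrist",["knob","knob_grip","pointer","mark","needle","needle_tip","band_mid","lever_pad","lever","nozzle"])
d=cam("side"); find(d,"side",["knob","pointer","mark"])
E
```

```text
clock: 3.12
tool_pos: [0.5275, 0.2122, 0.2386]
eef_rot: [0.128, 0.992, -0.0, 0.0]
contact_force: [0.1, 0.3, 0.8]
opening: 1.004
[0.45504631 0.23051355 0.38428977] [[0.25, -0.93, -0.28], [0.97, 0.24, 0.08], [-0.0, -0.29, 0.96]]
wrist knob [([219.0, 249.0], 0.59)] [0.5467, 0.1826, 0.066]
wrist knob_grip [([234.0, 252.0], 0.57)] [0.5531, 0.1854, 0.097]
wrist pointer [([316.0, 298.0], 0.56)] [0.6699, 0.2038, 0.066]
wrist mark [] None
wrist needle [([314.0, 169.0], 0.55)] [0.6288, 0.0681, 0.069]
wrist needle_tip [([313.0, 214.0], 0.65), ([221.0, 253.0], 0.33)] [0.64, 0.1164, 0.069]
wrist band_mid [] None
wrist lever_pad [([246.0, 17.0], 0.72)] [0.501, 0.0051, 0.136]
wrist lever [([222.0, 429.0], 0.41)] [0.5791, 0.3419, 0.105]
wrist nozzle [([201.0, 154.0], 0.72)] [0.5062, 0.0934, 0.06]
side knob [([274.0, 255.0], 0.73)] [0.5406, 0.184, 0.066]
side pointer [([270.0, 194.0], 0.44)] [0.6646, 0.2088, 0.066]
side mark [([253.0, 203.0], 0.52), ([246.0, 281.0], 0.4)] [0.6649, 0.1611, 0.066]
```

View pics/w1.png

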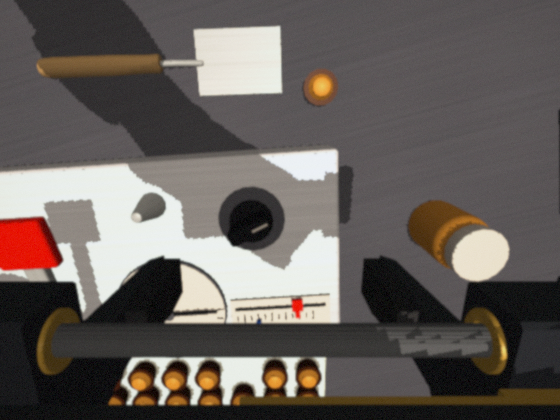

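```bash
python3 - <<'E'
from h import *
im=cv2.imread("pics/w1.png")[170:330,190:350]
im=(255*(im/255.)**0.5).astype(np.uint8)
cv2.imwrite("pics/w1c.png",cv2.resize(im,(640,640),interpolation=cv2.INTER_CUBIC))
print(r.get_state()["q"].round(3))
E
```

```text
[-0.314  0.618 -0.258  1.739  0.205  0.811  0.651]
```

View pics/w1c.png

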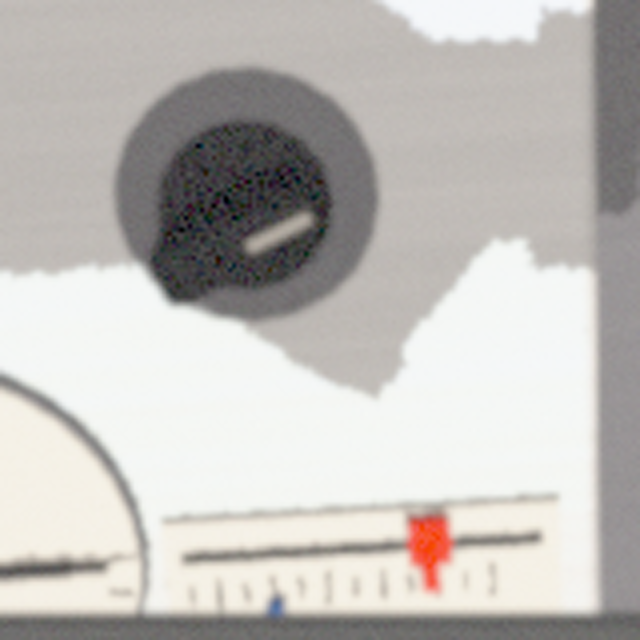

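```bash
python3 - <<'E'
from h import *
d=cam("wrist"); s=r.get_state(); p=s["tool_pos"]; M=R.from_quat(s["eef_rot"]).as_matrix()
A,B=atz(d,(231.8,251.3),.104),atz(d,(224.3,267.5),.104)
u=B-A; bar=np.degrees(np.arctan2(u[1],u[0])); tx=np.degrees(np.arctan2(M[1,0],M[0,0]))
P,K=atz(d,(318,297.5),.070),atz(d,(319.2,259.2),.070)
a,b=atz(d,(309.5,236),.066),atz(d,(304,326),.066); v=b-a
yaw=np.arctan2(-v[0],v[1])
ydir=np.array([-np.sin(yaw),np.cos(yaw),0])
print("bar",bar,A,B,"toolx",tx,"yaw",yaw,"P",P,"K",K,"dy",(P-K)@ydir)
# disc centre from disc edges, z .074 ; dark bits: flange at 245,193 in crop
print("flange",atz(d,(170+193/4,190+247/4),.062),"disc",atz(d,(170+203/4,190+245/4),.074))
for q in ([.545,.183,.066],[.545,.183,.104]): print(proj(d,q))
E
```

```text
bar 101.5852344077343 [0.54714904 0.18880589 0.104     ] [0.5438857  0.20472448 0.104     ] toolx 165.5162198087412 yaw -0.18086746744973042 P [0.6678059  0.20593335 0.07      ] K [0.65886384 0.16484182 0.07      ] dy 0.042029763053874
flange [0.54706594 0.18668304 0.062     ] disc [0.54596593 0.18720795 0.074     ]
[np.float64(218.41453519722492), np.float64(247.45466114797892)]
[np.float64(231.1302002428954), np.float64(244.44146803172669)]
```

```bash
python3 -m jog '[{"translation":[0,0,0],"twist":-0.5,"claw":60},{"translation":[0,0,0],"twist":-1,"claw":60},{"translation":[0,0,0],"twist":-1,"claw":60},{"translation":[0,0,0],"twist":-1,"claw":60},{"translation":[0,0,0],"twist":-1,"claw":60},{"translation":[0,0,0],"twist":-1,"claw":60},{"translation":[0,0,0],"twist":-1,"claw":60},{"translation":[0,0,0],"twist":-1,"claw":60},{"translation":[0,0,0],"twist":-1,"claw":60},{"translation":[0,0,0],"twist":-1,"claw":60},{"translation":[0,0,0],"twist":-1,"claw":60},{"translation":[0,0,0],"twist":-1,"claw":60},{"translation":[0,0,0],"twist":-1,"claw":60},{"translation":[0,0,0],"twist":-1,"claw":60},{"translation":[0,0,0],"twist":-1,"claw":60},{"translation":[0,0,0],"twist":-1,"claw":60},{"translation":[0,0,0],"twist":-1,"claw":60},{"translation":[0,0,0],"twist":-1,"claw":60},{"translation":[0,0,0],"twist":-1,"claw":60},{"translation":[0,0,0],"twist":-0.85,"claw":60}]'
python3 -m jog '[{"translation":[0.35,-0.16,0],"twist":0,"claw":60},{"translation":[0.38,-0.16,0],"twist":0,"claw":60},{"translation":[0,0,0.5],"twist":0,"claw":60},{"translation":[0,0,0.5],"twist":0,"claw":60},{"translation":[0,0,0],"twist":0,"claw":60},{"translation":[0,0,0],"twist":0,"claw":60}]'
cat > chk.py <<'E'
from h import *
import sys
d=cam("wrist"); save(d,sys.argv[1]); s=r.get_state(); p=s["tool_pos"]; M=R.from_quat(s["eef_rot"]).as_matrix()
print("q",s["q"].round(2),"toolx deg",np.degrees(np.arctan2(M[1,0],M[0,0])),"pos",p.round(4))
f=find(d,"wrist",["knob","knob_grip"])
E
python3 chk.py w2
```

```text
clock: 5.58
tool_pos: [0.5264, 0.2139, 0.2386]
eef_rot: [0.776, -0.63, 0.0, 0.0]
contact_force: [-0.4, -0.9, -0.2]
opening: 0.599
clock: 6.08
tool_pos: [0.5442, 0.1878, 0.1982]
eef_rot: [0.775, -0.632, -0.0, 0.001]
contact_force: [0.6, -0.2, 0.7]
opening: 0.599
q [ 0.03  0.78 -0.8   1.74  0.69  0.92  2.29] toolx deg -78.36773154827692 pos [0.5447 0.1885 0.1992]
wrist knob [([200.0, 268.0], 0.85)] [0.5474, 0.1828, 0.066]
wrist knob_grip [([210.0, 265.0], 0.91)] [0.5496, 0.1833, 0.097]
```

View pics/w2.png

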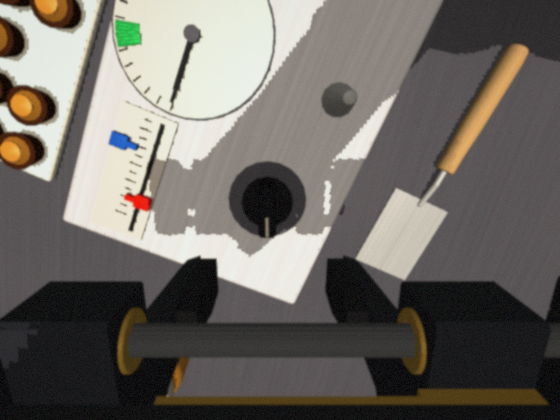

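```bash
cat > pm.py <<'E'
from h import *
def pm(d,yaw=None,lo=0):
    hsv=cv2.cvtColor(d["img"],cv2.COLOR_RGB2HSV).astype(int); H,S,V=hsv[...,0],hsv[...,1],hsv[...,2]
    out={}
    for n,m in (("P",((H<6)|(H>174))&(S>180)&(V>90)),("K",(H>100)&(H<125)&(S>130)&(V>60))):
        k,l,st,c=cv2.connectedComponentsWithStats(m.astype(np.uint8))
        for i in np.argsort(-st[1:,4])[:3]+1:
            if st[i,4]>8:
                w=atz(d,(c[i][1],c[i][0]),.069)
                if .6<w[0]<.72: print(n,st[i,4],c[i].round(1),w.round(4)); out.setdefault(n,w)
    if yaw is not None and len(out)==2: print("dy mm",1000*(out["P"]-out["K"])@np.array([-np.sin(yaw),np.cos(yaw),0]),"dx",1000*(out["P"]-out["K"])@np.array([np.cos(yaw),np.sin(yaw),0]))
    return out
E
python3 - <<'E'
from pm import *
d=cam("wrist")
v=atz(d,(125,162),.066)-atz(d,(230,131),.066); yaw=np.arctan2(-v[0],v[1]); print("slot yaw",yaw)
v=atz(d,(218,64),.06)-atz(d,(303,293),.06); print("left edge yaw",np.arctan2(v[1],v[0]))
pm(d,yaw)
p=r.get_state()["tool_pos"]; print(p,proj(d,[p[0],p[1],.066]),proj(d,[p[0],p[1],.104]),"line in w",atz(d,(215,267),.104),atz(d,(237,267),.104),"disc",atz(d,(199,267.5),.066))
E
```

```text
slot yaw 2.963895117794343
left edge yaw -0.19172946331782853
P 254 [142.1 199.1] [0.6554 0.2055 0.069 ]
K 282 [124.3 139.3] [0.6743 0.1579 0.069 ]
dy mm -43.504328199978374 dx 27.018622173681013
[0.54523411 0.18890852 0.19995965] [np.float64(205.14937156391346), np.float64(271.29795049868267)] [np.float64(218.16455470145743), np.float64(271.2267666733304)] line in w [0.54890577 0.18708459 0.104     ] [0.54534237 0.20463568 0.104     ] disc [0.54959504 0.18415024 0.066     ]
```

```bash
python3 -m jog '[{"translation":[0.115,-0.065,0.3],"twist":0,"claw":60},{"translation":[0,0,0.6],"twist":0,"claw":60},{"translation":[0,0,0.6],"twist":0,"claw":60},{"translation":[0,0,0.6],"twist":0,"claw":60},{"translation":[0,0,0.5],"twist":0,"claw":60},{"translation":[0,0,0.4],"twist":0,"claw":60},{"translation":[0,0,0],"twist":0,"claw":60},{"translation":[0,0,0],"twist":0,"claw":60}]' 10
python3 -m jog '[{"translation":[0,0,0],"twist":0,"claw":0},{"translation":[0,0,0],"twist":0,"claw":0},{"translation":[0,0,0],"twist":0,"claw":0},{"translation":[0,0,0],"twist":0,"claw":0},{"translation":[0,0,0],"twist":0,"claw":0},{"translation":[0,0,0],"twist":0,"claw":0}]' 15
```

```text
clock: 6.95
tool_pos: [0.5479, 0.1839, 0.0781]
eef_rot: [0.775, -0.632, -0.0, 0.001]
contact_force: [1.3, -0.8, 0.3]
opening: 0.6
clock: 7.45
tool_pos: [0.5484, 0.1842, 0.0791]
eef_rot: [0.775, -0.632, 0.0, -0.0]
contact_force: [0.4, 0.5, 0.3]
opening: 0.17
```

```bash
python3 -m jog '[{"translation":[0,0,0],"twist":0.5,"claw":0},{"translation":[0,0,0],"twist":0.8,"claw":0},{"translation":[0,0,0],"twist":0.8,"claw":0},{"translation":[0,0,0],"twist":0.8,"claw":0},{"translation":[0,0,0],"twist":0.8,"claw":0},{"translation":[0,0,0],"twist":0.8,"claw":0},{"translation":[0,0,0],"twist":0.5,"claw":0},{"translation":[0,0,0],"twist":0,"claw":0},{"translation":[0,0,0],"twist":0,"claw":0}]' 20
python3 - <<'E'
from pm import *
print(r.get_state()["q"].round(2))
for c in ("wrist","side","scene"):
    d=cam(c); print(c); pm(d,-.182)
E
```

```text
clock: 8.2
tool_pos: [0.5483, 0.1844, 0.0791]
eef_rot: [-0.586, 0.811, -0.0, 0.0]
contact_force: [-0.9, -1.1, 3.2]
opening: 0.157
[-0.1   0.91 -0.54  1.82  0.75  0.63  1.73]
wrist
K 758 [ 31.8 292.4] [0.6736 0.158  0.069 ]
side
P 43 [201. 267.] [0.6522 0.199  0.069 ]
K 36 [198.8 252.2] [0.6729 0.1625 0.069 ]
dy mm 32.15633377773076 dx -27.007327865417057
scene
P 17 [359.5 217.9] [0.6545 0.1978 0.069 ]
K 18 [355.3 226.2] [0.674  0.1609 0.069 ]
dy mm 32.77640630179773 dx -25.804111926855636
```

```bash
python3 -m jog '[{"translation":[0,0,0],"twist":0.5,"claw":0},{"translation":[0,0,0],"twist":0.8,"claw":0},{"translation":[0,0,0],"twist":0.8,"claw":0},{"translation":[0,0,0],"twist":0.8,"claw":0},{"translation":[0,0,0],"twist":0.8,"claw":0},{"translation":[0,0,0],"twist":0.8,"claw":0},{"translation":[0,0,0],"twist":0.8,"claw":0},{"translation":[0,0,0],"twist":0.8,"claw":0},{"translation":[0,0,0],"twist":0.8,"claw":0},{"translation":[0,0,0],"twist":0.8,"claw":0},{"translation":[0,0,0],"twist":0.8,"claw":0},{"translation":[0,0,0],"twist":0.8,"claw":0},{"translation":[0,0,0],"twist":0.8,"claw":0},{"translation":[0,0,0],"twist":0.8,"claw":0},{"translation":[0,0,0],"twist":0.8,"claw":0},{"translation":[0,0,0],"twist":0.8,"claw":0},{"translation":[0,0,0],"twist":0.8,"claw":0},{"translation":[0,0,0],"twist":0.7,"claw":0},{"translation":[0,0,0],"twist":0,"claw":0},{"translation":[0,0,0],"twist":0,"claw":0}]' 20
python3 - <<'E'
from pm import *
print(r.get_state()["q"].round(2))
for c in ("wrist","side","scene"):
    d=cam(c); save(d,"p3"+c); print(c); pm(d,-.182)
E
```

```text
clock: 10.02
tool_pos: [0.5477, 0.1855, 0.079]
eef_rot: [0.106, 0.994, 0.001, -0.0]
contact_force: [-2.2, 2.5, 5.4]
opening: 0.157
[-0.31  0.86 -0.17  1.83  0.27  0.48  0.7 ]
wrist
side
P 11 [205.7 256.3] [0.6542 0.1692 0.069 ]
K 34 [198.6 252.2] [0.6733 0.1626 0.069 ]
dy mm 3.0534207341954636 dx -19.99441468444812
scene
P 15 [350.9 220.6] [0.6483 0.1694 0.069 ]
K 19 [355.2 226. ] [0.6732 0.1611 0.069 ]
dy mm 3.5725757283465875 dx -26.014101441630952
```

```bash
python3 -m jog '[{"translation":[0,0,0],"twist":0.5,"claw":0},{"translation":[0,0,0],"twist":0.6,"claw":0},{"translation":[0,0,0],"twist":0.5,"claw":0},{"translation":[0,0,0],"twist":0,"claw":0},{"translation":[0,0,0],"twist":0,"claw":0},{"translation":[0,0,0],"twist":0,"claw":0},{"translation":[0,0,0],"twist":0,"claw":50},{"translation":[0,0,0],"twist":0,"claw":50},{"translation":[0,0,0],"twist":0,"claw":50},{"translation":[0,0,0],"twist":0,"claw":50},{"translation":[0,0,-0.4],"twist":0,"claw":50},{"translation":[0,0,-0.7],"twist":0,"claw":50},{"translation":[0,0,-0.7],"twist":0,"claw":50},{"translation":[0.5,0,-0.5],"twist":0,"claw":50},{"translation":[0.7,0,0],"twist":0,"claw":50},{"translation":[0.7,0,0],"twist":0,"claw":50},{"translation":[0.3,0,0],"twist":0,"claw":50},{"translation":[0,0,0],"twist":0,"claw":50},{"translation":[0,0,0],"twist":0,"claw":50}]'
python3 - <<'E'
from pm import *
print(r.get_state()["q"].round(2))
for c in ("wrist","side","scene"):
    d=cam(c); save(d,"p4"+c); print(c); pm(d,-.182)
E
```

```text
clock: 11.75
tool_pos: [0.4672, 0.217, 0.1707]
eef_rot: [0.19, 0.982, -0.0, 0.0]
contact_force: [0.1, -1.0, -0.7]
opening: 0.499
[-0.44  0.65 -0.14  1.96  0.17  0.54  0.49]
wrist
side
P 39 [209.2 256.4] [0.6471 0.1675 0.069 ]
K 35 [198.7 252.2] [0.6729 0.1626 0.069 ]
dy mm 0.07744465253919991 dx -26.29811026746534
scene
P 15 [349.9 220.7] [0.647  0.1667 0.069 ]
K 18 [355.3 226.2] [0.674  0.1609 0.069 ]
dy mm 0.8214729299502866 dx -27.584468194632624
```

View pics/p4wrist.png

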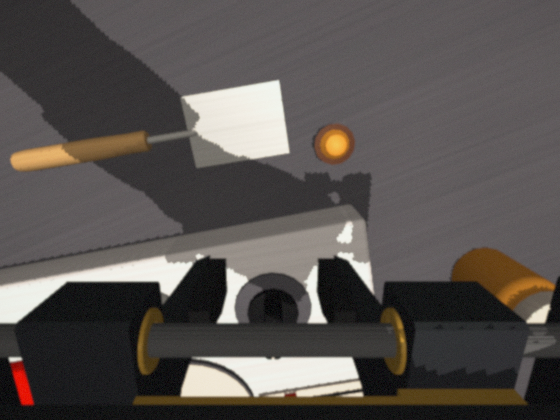

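```bash
python3 -m jog '[{"translation":[-0.3,0.1,-0.25],"twist":0,"claw":50},{"translation":[-0.7,0.1,-0.25],"twist":0,"claw":50},{"translation":[-0.8,0.1,-0.25],"twist":0,"claw":50},{"translation":[-0.8,0.1,0],"twist":0,"claw":50},{"translation":[-0.8,0.1,0],"twist":0,"claw":50},{"translation":[-0.8,0.1,0],"twist":0,"claw":50},{"translation":[-0.55,0,0],"twist":0,"claw":50},{"translation":[0,0,0],"twist":0,"claw":50},{"translation":[0,0,0],"twist":0,"claw":50}]'
python3 - <<'E'
from pm import *
print(r.get_state()["q"].round(2))
d=cam("wrist"); pm(d,-.182)
cv2.imwrite("pics/p5.png",cv2.resize(d["img"][:,:,::-1],None,fx=1.4,fy=1.4,interpolation=cv2.INTER_CUBIC))
find(d,"wrist",["pointer","mark","needle","needle_tip","band_mid"])
E
```

```text
clock: 12.65
tool_pos: [0.6531, 0.1659, 0.1998]
eef_rot: [0.193, 0.981, -0.0, 0.0]
contact_force: [-0.9, -0.1, -0.1]
opening: 0.504
[-0.23  0.8  -0.17  1.44  0.16  0.91  0.73]
P 227 [267.8 199. ] [0.6471 0.1635 0.069 ]
K 202 [274.  229.1] [0.6746 0.1581 0.069 ]
dy mm 0.2722210187439558 dx -27.97880366259376
wrist pointer [([215.0, 275.0], 0.83)] [0.6636, 0.1636, 0.066]
wrist mark [([215.0, 272.0], 0.77)] [0.6628, 0.1611, 0.066]
wrist needle [([220.0, 159.0], 0.92), ([68.0, 241.0], 0.31)] [0.6288, 0.0677, 0.069]
wrist needle_tip [([210.0, 212.0], 0.56)] [0.6378, 0.1148, 0.069]
wrist band_mid [([267.0, 194.0], 0.64)] [0.6821, 0.0752, 0.067]
```

View pics/p5.png

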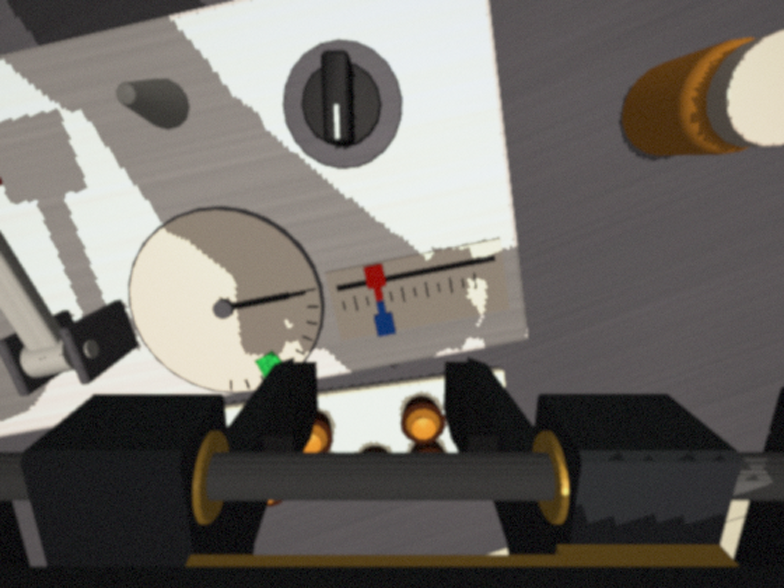

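```bash
python3 - <<'E'
from h import *
d=cam("wrist"); W=lambda x,y,z:atz(d,(y/1.4,x/1.4),z)
v=W(494,258,.066)-W(338,289,.066); print("slot",np.arctan2(-v[0],v[1]))
v=W(526,336,.06)-W(490,0,.06); print("edge",np.arctan2(v[1],v[0]))
v=W(304,293,.069)-W(223,308,.069); print("needle",np.arctan2(-v[0],v[1]))
im=d["img"][170:245,225:325,::-1]; cv2.imwrite("pics/p5c.png",cv2.resize(im,None,fx=7,fy=7,interpolation=cv2.INTER_CUBIC))
g=W(268,364,.067)-W(223,308,.067); n=W(304,293,.069)-W(223,308,.069)
print("band cw of needle",np.arctan2(n[1],n[0])-np.arctan2(g[1],g[0]), np.hypot(*g[:2]))
# band by colour
hsv=cv2.cvtColor(d["img"],cv2.COLOR_RGB2HSV); m=cv2.inRange(hsv,(45,120,80),(80,255,255)); ys,xs=np.nonzero(m); print("green",len(xs),xs.mean(),ys.mean(),xs.min(),xs.max(),ys.min(),ys.max(),atz(d,(ys.mean(),xs.mean()),.067))
E
```

```text
slot -0.17854900018969821
edge -0.19210917753286363
needle -0.19218964134948463
band cw of needle 1.1709811125524978 0.04653812866894945
green 155 188.8516129032258 261.6258064516129 182 196 254 272 [0.67373995 0.07645422 0.067     ]
```

View pics/p5c.png

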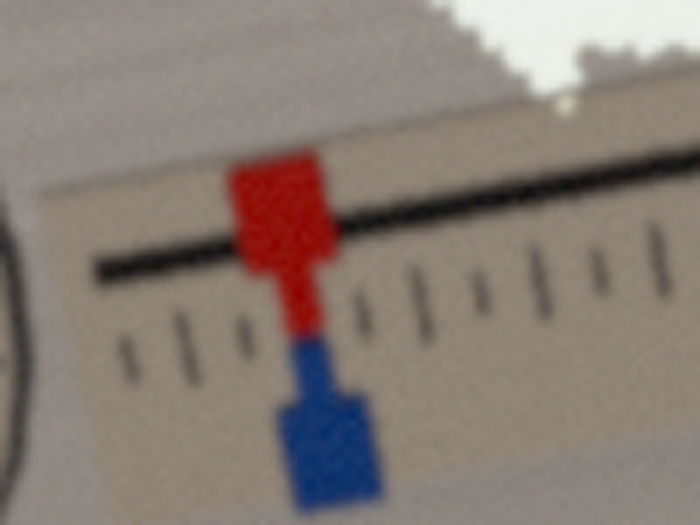

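```bash
python3 -m jog '[{"translation":[0,0,0],"twist":0.6,"claw":0},{"translation":[0,0,0],"twist":1,"claw":0},{"translation":[0,0,0],"twist":1,"claw":0},{"translation":[0,0,0],"twist":1,"claw":0},{"translation":[0,0,0],"twist":1,"claw":0},{"translation":[0,0,0],"twist":1,"claw":0},{"translation":[-0.1,-0.4,0],"twist":0,"claw":0},{"translation":[-0.2,-0.7,0],"twist":0,"claw":0},{"translation":[-0.2,-0.8,0],"twist":0,"claw":0},{"translation":[-0.2,-0.8,0],"twist":0,"claw":0},{"translation":[-0.2,-0.8,0],"twist":0,"claw":0},{"translation":[-0.2,-0.8,0],"twist":0,"claw":0},{"translation":[-0.2,-0.7,0],"twist":0,"claw":0},{"translation":[0,-0.3,0],"twist":0,"claw":0},{"translation":[0,0,0],"twist":0,"claw":0},{"translation":[0,0,0],"twist":0,"claw":0}]' 20
python3 - <<'E'
from pm import *
s=r.get_state();print(s["q"].round(2))
for c in ("wrist","side","scene"):
    d=cam(c); save(d,"l1"+c); find(d,c,["lever_pad"]);
    hsv=cv2.cvtColor(d["img"],cv2.COLOR_RGB2HSV); m=cv2.inRange(hsv,(0,180,90),(5,255,255))|cv2.inRange(hsv,(175,180,90),(180,255,255))
    k,l,st,ce=cv2.connectedComponentsWithStats(m); i=1+np.argmax(st[1:,4]); print(st[i],atz(d,ce[i][::-1],.134))
    if c!="wrist": pm(d,-.187)
E
```

```text
clock: 14.33
tool_pos: [0.5066, 0.006, 0.2012]
eef_rot: [0.466, 0.885, 0.001, 0.0]
contact_force: [0.5, 0.6, -0.3]
opening: 0.005
[-0.08  0.59 -0.04  1.96  0.04  0.59  0.46]
wrist lever_pad [([224.0, 267.0], 0.96), ([155.0, 528.0], 0.29)] [0.5019, 0.0066, 0.136]
[ 219  179   93   80 4211] [0.50015419 0.00686878 0.134     ]
side lever_pad [([227.0, 216.0], 0.61), ([196.0, 296.0], 0.55)] [0.6343, 0.1429, 0.136]
[284 190  26  18 323] [0.49987757 0.01392143 0.134     ]
P 42 [209.4 256.3] [0.6466 0.1672 0.069 ]
K 36 [198.8 252.2] [0.6729 0.1625 0.069 ]
dy mm -0.22455398080911979 dx -26.727524760076776
scene lever_pad [([200.0, 276.0], 0.73)] [0.5126, 0.0033, 0.136]
[268 192  18  13 102] [0.50266253 0.01850859 0.134     ]
P 15 [349.9 220.7] [0.647  0.1667 0.069 ]
K 18 [355.3 226.2] [0.674  0.1609 0.069 ]
dy mm 0.6835408952625941 dx -27.588230737034294
```

View pics/l1wrist.png

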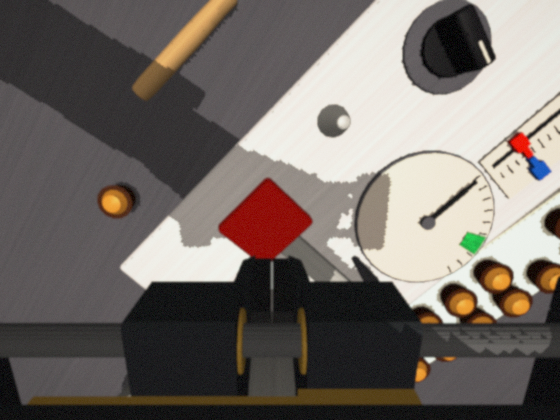

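```bash
python3 -m jog '[{"translation":[0.1,-0.1,0.3],"twist":0,"claw":0},{"translation":[0,0,0.5],"twist":0,"claw":0},{"translation":[0,0,0.4],"twist":0,"claw":0},{"translation":[0,0,0.3],"twist":0,"claw":0},{"translation":[0,0,0.2],"twist":0,"claw":0},{"translation":[0,0,0.2],"twist":0,"claw":0},{"translation":[0,0,0.2],"twist":0,"claw":0},{"translation":[0,0,0],"twist":0,"claw":0},{"translation":[0,0,0],"twist":0,"claw":0}]'
cat > nd.py <<'E'
from pm import *
import sys
s=r.get_state(); print(s["tool_pos"].round(4),"F",s["contact_force"].round(1))
C=np.array([.6288,.0680]); rest=np.pi/2-.187
for c in ("wrist","side","scene"):
    d=cam(c); save(d,sys.argv[1]+c)
    f=find(d,c,["needle","needle_tip","band_mid"],c=="wrist")
    for cen,l in ((C,"fixedC"),(f.get("needle"),"netC")):
        if cen is None: continue
        a={n:round(float(rest-np.arctan2(*(f[n][:2]-cen[:2])[::-1])),3) for n in ("needle_tip","band_mid") if n in f}
        print(c,l,"cw from rest",a)
    # dark needle pixels on the gauge face, angle by radial darkness
    g=cv2.cvtColor(d["img"],cv2.COLOR_RGB2GRAY).astype(np.float32)
    th=np.arange(-.2,2.0,.01); sc=[]
    for t in th:
        v=[]
        for rr in np.arange(.015,.045,.001):
            a=rest-t; q=proj(d,[C[0]+rr*np.cos(a),C[1]+rr*np.sin(a),.069]); v.append(cv2.getRectSubPix(g,(1,1),(q[1],q[0]))[0,0])
        sc.append(np.mean(v))
    i=int(np.argmin(sc)); print(c,"dark line at",th[i].round(2),"dark",sc[i].round(0),"median",np.median(sc).round(0))
E
python3 nd.py n1
```

```text
clock: 15.38
tool_pos: [0.4989, 0.0072, 0.1165]
eef_rot: [0.466, 0.885, -0.001, -0.002]
contact_force: [-4.7, 1.1, 5.7]
opening: 0.004
[0.4989 0.0072 0.1165] F [-4.7  1.1  5.7]
wrist needle [([271.0, 492.0], 0.59)] [0.6277, 0.0689, 0.069]
wrist needle_tip [] None
wrist band_mid [([301.0, 559.0], 0.78)] [0.6813, 0.0785, 0.067]
wrist fixedC cw from rest {'band_mid': 1.187}
wrist netC cw from rest {'band_mid': 1.207}
wrist dark line at 0.67 dark 26.0 median 220.0
side fixedC cw from rest {'needle_tip': 0.666, 'band_mid': 1.0}
side netC cw from rest {'needle_tip': 0.77, 'band_mid': 1.049}
side dark line at 0.56 dark 58.0 median 229.0
scene fixedC cw from rest {'needle_tip': -0.786, 'band_mid': 1.132}
scene netC cw from rest {'needle_tip': -0.804, 'band_mid': 1.237}
scene dark line at 0.48 dark 61.0 median 209.0
```

```bash
python3 -m jog '[{"translation":[0,0,0.1],"twist":0,"claw":0},{"translation":[0,0,0.1],"twist":0,"claw":0},{"translation":[0,0,0.1],"twist":0,"claw":0},{"translation":[0,0,0.05],"twist":0,"claw":0},{"translation":[0,0,0],"twist":0,"claw":0},{"translation":[0,0,0],"twist":0,"claw":0},{"translation":[0,0,0],"twist":0,"claw":0}]'
python3 nd.py n2
python3 - <<'E'
import cv2
a=cv2.imread("pics/n2wrist.png")[200:340,420:560]; b=cv2.imread("pics/n2side.png")[190:290,170:270]
cv2.imwrite("pics/n2c.png",cv2.hconcat([cv2.resize(a,(400,400),interpolation=2),cv2.resize(b,(400,400),interpolation=2)]))
E
```

```text
clock: 16.57
tool_pos: [0.499, 0.0071, 0.1033]
eef_rot: [0.466, 0.885, -0.001, -0.001]
contact_force: [-5.5, 1.4, 9.9]
opening: 0.006
[0.499  0.0071 0.1033] F [-5.5  1.4  9.9]
wrist needle [([234.0, 79.0], 0.67), ([282.0, 506.0], 0.59)] [0.4022, -0.0505, 0.069]
wrist needle_tip [] None
wrist band_mid [] None
wrist fixedC cw from rest {}
wrist netC cw from rest {}
wrist dark line at 1.13 dark 22.0 median 180.0
side fixedC cw from rest {'needle_tip': 0.971, 'band_mid': 1.026}
side netC cw from rest {'needle_tip': 1.036, 'band_mid': 1.091}
side dark line at 1.07 dark 58.0 median 235.0
scene fixedC cw from rest {'needle_tip': 0.975, 'band_mid': 1.327}
scene netC cw from rest {'needle_tip': 1.157, 'band_mid': 1.439}
scene dark line at 0.99 dark 78.0 median 215.0
```

View pics/n2c.png

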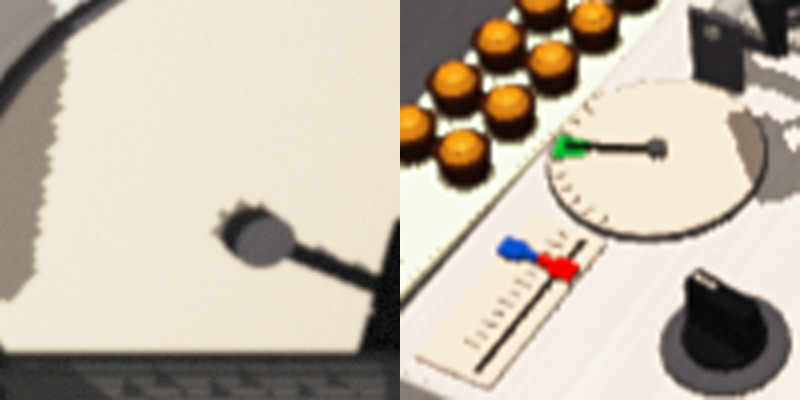

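```bash
python3 - <<'E'
from pm import *
C=np.array([.6288,.0680]); rest=np.pi/2-.187
for c in ("side","scene"):
    d=cam(c); im=cv2.imread(f"pics/l1{c}.png"); hsv=cv2.cvtColor(im,cv2.COLOR_BGR2HSV)
    m=cv2.inRange(hsv,(45,100,60),(80,255,255)); k,l,st,ce=cv2.connectedComponentsWithStats(m); i=1+np.argmax(st[1:,4])
    w=atz(d,ce[i][::-1],.067); print(c,st[i],w,"green cw",rest-np.arctan2(*(w[:2]-C)[::-1])); pm(d,-.187)
    ys,xs=np.nonzero(l==i); A=[rest-np.arctan2(*(atz(d,(y,x),.067)[:2]-C)[::-1]) for y,x in zip(ys,xs)]; print("span",min(A),max(A))
E
```

```text
side [208 224   9   6  40] [0.67641393 0.08137451 0.067     ] green cw 1.1099580562403102
P 42 [209.4 256.3] [0.6466 0.1672 0.069 ]
K 36 [198.8 252.2] [0.6729 0.1625 0.069 ]
dy mm -0.22455398080911979 dx -26.727524760076776
span 0.9524056200676192 1.2626858592838497
scene [332 236   7   5  24] [0.67494441 0.08221931 0.067     ] green cw 1.0848811695375122
P 15 [349.9 220.7] [0.647  0.1667 0.069 ]
K 18 [355.3 226.2] [0.674  0.1609 0.069 ]
dy mm 0.6835408952625941 dx -27.588230737034294
span 0.9253310428628202 1.2537474994555606
```

```bash
python3 -m jog '[{"translation":[0,0,0.04],"twist":0,"claw":0},{"translation":[0,0,0],"twist":0,"claw":0},{"translation":[0,0,0],"twist":0,"claw":0},{"translation":[0,0,0],"twist":0,"claw":0},{"translation":[0,0,0],"twist":0,"claw":0},{"translation":[0,0,0],"twist":0,"claw":0},{"translation":[0,0,0],"twist":0,"claw":0},{"translation":[0,0,0],"twist":0,"claw":0},{"translation":[0,0,0],"twist":0,"claw":0}]'
python3 nd.py n3 | grep -v fixed
```

```text
clock: 18.02
tool_pos: [0.499, 0.0072, 0.1018]
eef_rot: [0.466, 0.885, -0.001, -0.001]
contact_force: [-5.0, 1.5, 9.5]
opening: 0.004
[0.499  0.0072 0.1018] F [-5.   1.5  9.5]
wrist needle [([282.0, 508.0], 0.98), ([235.0, 80.0], 0.16)] [0.628, 0.0692, 0.069]
wrist needle_tip [] None
wrist band_mid [] None
wrist netC cw from rest {}
wrist dark line at 1.17 dark 22.0 median 169.0
side netC cw from rest {'needle_tip': 1.148, 'band_mid': 1.181}
side dark line at 1.08 dark 58.0 median 235.0
scene netC cw from rest {'needle_tip': 1.236, 'band_mid': 1.247}
scene dark line at 1.04 dark 71.0 median 216.0
```

Needle stands within about 0.03 rad of the middle of the band, and the lever is held steady. I'm handing in.

```bash
python3 -c "
from plant import r
print(r.finish_job())"
```

```text
the job is handed in; nothing more can be done
None
```

The pointer is set opposite the blue mark and the red lever is held with the needle in the green band. I handed the job in at about 18 s with the fingertips still pressing.

- **Pointer:** I turned the knob clockwise in three steps, about 2.15 rad in all, then let go. From close up with the wrist camera the two tips differed by about 0.3 mm along the scale (0.5 mm at most). After the lever was pressed, the side camera gave -0.2 mm. The scene camera gave +0.7 mm, but it sees only about 15 pixels of each arrow.
- **Lever:** I pressed it with closed fingertips from about 136 mm to 102 mm above the table. The stop is at 85 mm.
- **Needle:** It reads 1.17 rad clockwise from rest by the wrist camera, against 1.19 rad for the band middle. The side camera gave 1.08 against 1.11, and the scene camera 1.04 against 1.085. The cameras differ in absolute angle, but all agree it is within 0.05 rad of the middle of a band about ±0.15 rad wide.
- **Missed and not checked:** In the last wrist picture the needle tip and band were hidden behind the gripper, so that reading comes from the visible part of the needle and an earlier view of the band. The force at the end was about 10 N upward. I noticed no contact with the nozzle, hopper or other bystanders, but did not check their positions separately.

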